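Bring the cream jug round to the front of the lazy Susan

TASK

Turn the lazy Susan by pushing a post on its rim with the fingertips until the little cream jug (the one with a handle and spout) stands at the front, in line with the steel tab that sticks out of the base, then leave it at rest there. Touch only the turntable: do not touch, lift or knock over the things standing on it, and leave the things on the counter alone.

Things in the scene. Friction and masses are not known exactly. Their poses are not given: they have to be found in the camera images.
- stand: Fixed base of the lazy Susan: dark steel disc 200 mm across, screwed down. Origin on the counter (z = 0), on the platter's turning axis; z up. A flat dark steel tab, 30 mm wide, 6 mm high, its end round, sticks out along the base's -x axis to 230 mm from the axis: that side is the front, roughly towards the robot (within 0.5 rad of world -x).
- platter (a joint): Turning angle of the round wooden platter about the vertical axis through the stand's origin, rad, positive anticlockwise seen from above; stops only at -12.6 and 12.6. Platter 310 mm across, 18 mm thick, top 34 mm above the counter. Light to turn (0.1 N m of friction, under 2 N at the rim); it stops within a few degrees when the push ends.
- jug: Small cream jug, alone on the platter with handle and spout: white ceramic, open, round, 60 mm across the belly, 78 mm tall, about 0.2 kg, loose. Origin at the centre of its underside, z up; handle along its +y (reaches 52 mm from its centre), spout along -y; its own yaw does not matter. Stands about 65 mm from the turning axis.
- jar: Lidded jar, white ceramic, 48 mm across, 62 mm tall, loose on the platter about 65 mm from the axis. Origin at the centre of its underside.
- shaker: Salt shaker with a domed top, white ceramic, 38 mm across, 70 mm tall, loose on the platter about 65 mm from the axis. Origin at the centre of its underside.
- eggcup: Egg cup with a narrow stem, white ceramic, 46 mm across, 52 mm tall, loose on the platter about 65 mm from the axis. Origin at the centre of its underside.
- vase: Terracotta vase, 124 mm across, 165 mm tall, loose on the counter to the robot's left. Origin at the centre of its underside.
- bowl: White ceramic bowl, 140 mm across, 55 mm tall, loose on the counter to the robot's right. Origin at the centre of its underside.
- mug: Blue ceramic mug, 76 mm across, 90 mm tall, with a handle, loose on the counter to the robot's left. Origin at the centre of its underside.
- post0 (a point): Centre of the top of one of six upright wooden finger posts standing on the platter's rim, 60 degrees apart, 142 mm from the turning axis: 14 mm thick, 45 mm tall, from 34 to 79 mm above the counter. Pushed sideways along the rim, a post turns the platter.
- post1 (a point): Top centre of the finger post 60 degrees anticlockwise (seen from above) from post0; same size.
- post2 (a point): Top centre of the finger post 120 degrees anticlockwise (seen from above) from post0; same size.
- post3 (a point): Top centre of the finger post 180 degrees anticlockwise (seen from above) from post0; same size.
- post4 (a point): Top centre of the finger post 240 degrees anticlockwise (seen from above) from post0; same size.
- post5 (a point): Top centre of the finger post 300 degrees anticlockwise (seen from above) from post0; same size.
Mind the look-alikes: they are no part of the job. What is shaped like the eggcup but red is not meant.

How it is judged:
By the outcome, as a careful person would: the job done as asked, in the order asked, and still so for the second after the job is handed in, with the robot touching nothing.
It also fails if it takes over 54 s, if anything falls off the work surface, if the arm or the gripper's body presses on something with over 40 N, if the wrist force passes 120 N, or if a joint passes its speed limit or range.

ROBOT

A 6-joint arm with a two-finger parallel gripper is mounted at the origin on the work surface. World frame = base frame: x ahead of the robot, y to its left, z up, the work surface at z = 0. Lengths are in mm, angles in rad, forces in N, time in s.
With the tool pointing down it reaches from about 300 to 875 mm from the base axis. Payload 6.4 kg.
Tool frame: the origin (TCP) lies midway between the tips of the shut fingers; the grasp point (between the pads) lies 19 mm behind it; z points along the fingers, y is the line along which they close (so a half turn about z gives the same grasp; the last joint's range is limited). The gripper opens to 85 mm and grips with 20 to 120 N. Pads are 22 mm wide; open, the fingers measure 114 mm over their backs; the gripper's body (76 mm by 85 mm) begins 54 mm behind the grasp point. The pads swing forward as they close: fully open they stand 13 mm farther back than shut.
Start: joints at [0.897, 0.181, 1.607, -0, 1.354, -0.206], TCP at [259.273, 513.243, 231.288] pointing down, gripper open.
Joint ranges: [-2.99, 2.99], [-0.89, 2.07], [0.3, 2.58], [-1.14, 4.28], [0, 2.63], [-3.12, 3.12]. Speed limits (rad/s): [2.57, 2.57, 3.01, 3.14, 3.14, 3.14].

INTERFACE

Orientations are given as a rotation vector (axis times angle).
In Python, from station import readout, optics, close_job, models gives the robot as it stands. The module is installed in compiled form; this text tells all that it offers.
- The arm moves only by the tool jog_arm, never from a script. Its argument "steps" is a list that holds one entry, the list of rows, each a list of 4 numbers: the shift along the tool's x, y, z in mm, then the turn about the tool's z in rad. In form: [[[tx, ty, tz, spin], ...]]. A call has 1 to 12 rows; each row shifts and turns the commanded pose from where the row before left it, along the tool's axes as they then stand; what a row does not reach is not made up. A row lasts 1/10 s, in which the tool goes at most 50 mm and 8.59 degrees, less where a joint would pass 70% of its speed; a pose out of reach is approached as far as the arm can. A call with a gripper value outside its range is refused whole. "gripper" is the finger opening in mm, from 0 to 85.4, set as the call begins (left out, the last holds). The fingers move at their own pace and stop on an object; the grip force is fixed at half the most. Time passes only in rows, so rows that do not move let the fingers close. It gives the time, the measured TCP pose, the force, the opening and the grip force at its end, in the units of the state.
- readout.observe(): the state, without advancing time (a new reading comes with each control period).
- optics.snapshot(name): name is "scene" or "top" or "wrist"; returns a dict with "frame" (400x640x3 uint8, blue, green, red), "depth" (400x640 float32, mm along the optical axis (not along the pixel's ray), 0 where there is no reading), "mtx" (3x3 intrinsics, pixels), "rvec" (rotation vector, rad) and "tvec" (3), from world to camera coordinates, as OpenCV has them. Camera axes: x right, y down, z forward; pixel columns grow to the right and rows downward; lengths in mm; the calibration is good to about 2 mm. A picture is of the moment at which its call begins.
- close_job(): hands the job in; it is judged then, once.
Trained networks look in the newest picture that a camera, given by its name, has taken for a name from the list of things; names that differ only in an ending like _2 or _b are one class to them, and where a whole thing is asked for, a point or a joint stands for the part that bears it (a point fixed in the world has none). Each returns a list of dicts, best first, with "score" (0 to 1); they miss things now and then, are a little off and sometimes report something else, mostly with a low value. They report only what shows in the picture. A call takes as long as a camera call. They do not tell look-alikes from the thing itself.
- models.spot_in(camera, target): "xyz" ([x, y, z] in mm, in the coordinates of the camera as it stood for that picture, good to about 4 mm: the middle of the surface that is visible of it).
- models.masks_of(camera, target): "pixels" (400x640 bool, what is visible of it).
- models.tip_of(camera, target): "xyz" ([x, y, z] in mm, in the coordinates of the camera as it stood for that picture, good to about 4 mm: a listed point, or the origin of a listed thing).
The state is a dict: "time": time; "q": joint angles; "qd": joint speeds; "joint_torque": joint torques, N m; "position": TCP position; "tool_rot": TCP orientation; "wrist_force": force on the tool from outside, world axes, zero at the start; "torque": the same for the moment, N m; "finger_gap": finger opening in mm; "grip_force": force on a finger pad.
Only numpy, scipy, OpenCV 4.12 (cv2) and the standard library are available. Lean on these libraries where they do the work, as an engineer would, in place of code of your own. Each camera call takes 0.05 s, during which the arm holds its last target. There are 200 camera calls.

## Working session

There is one attempt and no reset: what is moved stays moved. The work goes in short steps, Python scripts to look and compute and a tool call to move; the robot and the scene stay as the last step left them, time stands still between calls to the robot, and variables do not carry over. Pictures are saved under pics/ and viewed, at most 10 in all, crops included, and the job is handed in when it is done.

Besides the shell and the picture viewer there is one more tool, called after "Request:" as name(argument=value, ...), one argument or row to a line, values as JSON. jog_arm: Moves the arm, as the interface text tells. Its arguments: {"type":"object","properties":{"steps":{"type":"array","items":{"type":"array","items":{"type":"array","items":{"type":"number"}}}},"gripper":{"type":"number"}},"required":["steps"]}

```bash
mkdir -p pics; cat > h.py <<'E'
import numpy as np, cv2
from station import readout, optics, close_job, models
def snap(n, f=None):
    s=optics.snapshot(n)
    if f: cv2.imwrite('pics/'+f, s['frame'])
    return s
def w(s,p):
    R=cv2.Rodrigues(np.array(s['rvec'],float))[0]; return R.T@(np.array(p,float).ravel()-np.array(s['tvec'],float).ravel())
def px(s,p):
    return cv2.projectPoints(np.array([p],float),np.array(s['rvec'],float),np.array(s['tvec'],float),np.array(s['mtx'],float),None)[0].ravel().round(0)
E
python3 - <<'E'
from h import *
np.set_printoptions(precision=1,suppress=True)
o=readout.observe(); print(o['time'],o['position'],o['tool_rot'])
for c in ['top','scene']:
    s=snap(c,c+'0.png')
    for t in ['stand','platter','jug','jar','shaker','eggcup','vase','bowl','mug','post0']:
        for r in models.tip_of(c,t)[:6] if t!='platter' else models.spot_in(c,t)[:2]:
            p=w(s,r['xyz']); print(c,t,round(r['score'],2),p,px(s,p))
E
```

```text
0.0 [258.9 512.8 230.4] [-0.7 -3.1  0. ]
top stand 0.77 [581.3 -59.1  -0.2] [337. 201.]
top stand 0.68 [ 519.9 -190.4   80.1] [374. 217.]
top platter 0.87 [579.7 -54.4  30.8] [336. 201.]
top jug 0.67 [ 529.1 -112.7   31.9] [352. 215.]
top jar 0.75 [502.3  57.4  76.5] [305. 222.]
top jar 0.62 [ 577.7 -490.     3. ] [451. 202.]
top jar 0.6 [622.   -7.1  37.6] [323. 190.]
top shaker 0.6 [536.5 -15.2  34.2] [325. 213.]
top eggcup 0.66 [ 547.5 -330.1    0.1] [409. 210.]
top eggcup 0.64 [ 517.5 -187.    82.3] [374. 217.]
top eggcup 0.54 [ 671.5 -332.2    5.5] [409. 178.]
top eggcup 0.48 [624.9 -98.3  35. ] [348. 189.]
top vase 0.77 [592.7 539.5  -1.9] [178. 198.]
top vase 0.58 [583.7 -58.3   1.7] [337. 201.]
top bowl 0.61 [ 578.7 -494.8    3.3] [452. 202.]
top mug 0.62 [412.  466.8   1.3] [196. 246.]
top post0 0.95 [438.5 -68.5  85.2] [341. 239.]
top post0 0.92 [718.  -50.9  81.2] [335. 162.]
top post0 0.89 [643.5  70.   80.2] [302. 182.]
top post0 0.75 [501.7  58.6  75.4] [305. 222.]
top post0 0.7 [ 519.3 -186.2   81.4] [373. 217.]
top post0 0.67 [ 659.2 -173.6   77.2] [369. 178.]
scene s
[... 294 characters left out ...]
 shaker 0.67 [527.8 -15.8  34.8] [309. 212.]
scene shaker 0.2 [ 525.3 -106.9   35.8] [285. 222.]
scene eggcup 0.82 [ 668.6 -332.6    0.6] [244. 289.]
scene eggcup 0.79 [ 546.  -328.6    0.9] [226. 263.]
scene eggcup 0.73 [ 619.7 -106.    33.4] [301. 238.]
scene vase 0.74 [594.9 539.4   5.3] [440. 173.]
scene bowl 0.71 [ 580.5 -492.     4.3] [177. 294.]
scene mug 0.63 [411.7 466.1   1.3] [393. 159.]
scene post0 0.86 [720.  -45.8  76.5] [337. 238.]
scene post0 0.71 [501.8  63.3  81.5] [324. 188.]
scene post0 0.7 [ 519.2 -186.4   82.6] [260. 219.]
scene post0 0.67 [634.5  70.7  82.7] [350. 207.]
scene post0 0.65 [ 659.1 -182.    83.5] [286. 243.]
scene post0 0.57 [440.9 -72.3  79.3] [279. 195.]
```

```bash
python3 - <<'E'
import cv2,numpy as np
t=cv2.imread('pics/top0.png')[140:270,270:430]; s=cv2.imread('pics/scene0.png')[150:310,200:400]
cv2.imwrite('pics/c1.png',np.hstack([cv2.resize(t,(400,325),interpolation=3),cv2.resize(s,(400,320),interpolation=3)[:].copy() if 0 else cv2.copyMakeBorder(cv2.resize(s,(400,320),interpolation=3),0,5,0,0,0)]))
E
```

```text
(no output)
```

View pics/c1.png

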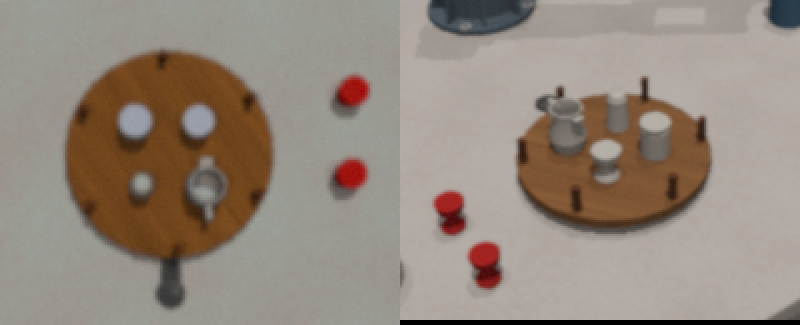

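View pics/scene0.png

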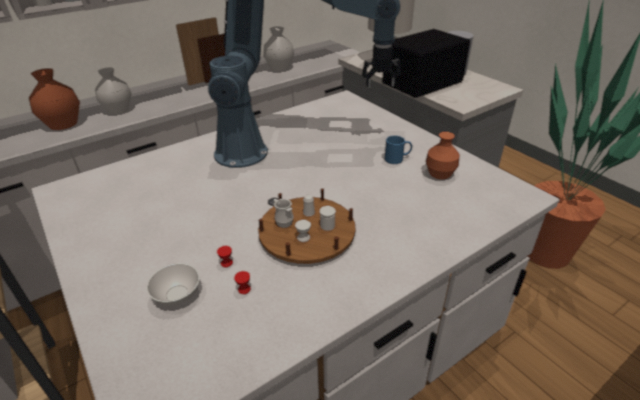

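The look-alikes: two red egg cups lie on the counter at top px (409,210) and (409,178), and are not involved. The jug is at top px (352,215), the only white thing with a handle and spout; the crop confirms it. The tab sticks out at about top px (338,256). Next I measure the tab direction.

```bash
cat >> h.py <<'E'
def plane(s,uv,z):
    K=np.array(s['mtx'],float);R=cv2.Rodrigues(np.array(s['rvec'],float))[0];c=-R.T@np.array(s['tvec'],float).ravel()
    d=(R.T@np.linalg.inv(K)@np.c_[uv,np.ones(len(uv))].T).T
    return c+d*((z-c[2])/d[:,2])[:,None]
E
python3 - <<'E'
from h import *
np.set_printoptions(precision=2,suppress=True)
s=snap('top'); o=readout.observe()
R=cv2.Rodrigues(np.array(o['tool_rot']))[0]; print(R, o['q'])
g=s['frame'].astype(int).max(2)
m=np.zeros_like(g,bool); m[244:266,322:356]=g[244:266,322:356]<115
v,u=np.nonzero(m); P=plane(s,np.c_[u,v],6)
C=np.array([580,-58.5,6])
print(len(u)); 
for r in range(244,266):
    k=v==r
    if k.any(): p=P[k].mean(0); d=p-C; print(r,u[k].min(),u[k].max(),p,np.hypot(*d[:2]),np.degrees(np.arctan2(d[1],d[0]))%360)
d=P.mean(0)-C; print(np.degrees(np.arctan2(d[1],d[0]))%360)
E
```

```text
[[-0.89  0.45 -0.  ]
 [ 0.45  0.89  0.  ]
 [ 0.   -0.   -1.  ]] [ 0.9   0.18  1.61  0.    1.35 -0.21]
184
244 331 343 [420.97 -58.99   6.  ] 159.02856027825914 180.17530391272396
245 334 342 [417.25 -62.72   6.  ] 162.8000997540318 181.4836035854391
246 334 342 [413.54 -62.71   6.  ] 166.5160715094362 181.44747253242147
247 334 341 [409.82 -60.83   6.  ] 170.19532718965237 180.78427484994262
248 334 341 [406.11 -60.82   6.  ] 173.9094089526324 180.76475746816197
249 334 341 [402.39 -60.81   6.  ] 177.6220906717272 180.74606329720584
250 334 341 [398.68 -60.8    6.  ] 181.3333719521668 180.72814133400348
251 334 341 [394.97 -60.8    6.  ] 185.0432524963617 180.71094470322123
252 334 341 [391.26 -60.79   6.  ] 188.75173209420578 180.6944302479931
253 334 342 [387.55 -62.65   6.  ] 192.48970486189634 181.23389138703047
254 333 342 [383.85 -60.77   6.  ] 196.16449043971636 180.6633539144838
255 333 343 [380.14 -62.63   6.  ] 199.89840863612528 181.18321409024304
256 332 343 [376.44 -60.75   6.  ] 203.57164463180857 180.6345751822887
257 332 343 [372.74 -60.75   6.  ] 207.27311875439057 180.62092883599956
258 332 343 [369.04 -60.74   6.  ] 210.97319209343755 180.6077662663559
259 333 343 [365.34 -62.59   6.  ] 214.69927147522273 181.0923218739098
260 333 342 [361.64 -60.72   6.  ] 218.36913465530944 180.58272493172277
261 334 342 [357.95 -62.58   6.  ] 222.09141555720984 181.05140299044206
262 335 341 [354.25 -62.57   6.  ] 225.78541317685233 181.03194129668483
263 337 338 [350.56 -60.7    6.  ] 229.4525477498281 180.54817687888104
180.83083952677993
```

Tab at 181° (tip radius about 230 ✓), axis (580, −58.5), jug at about 223.6°. The platter needs about −43° (clockwise). I'll push the post at 124° near (501, 59) from its front side, far from the jug.

Request:
jog_arm(
  steps=[
    [[-33.7,-27.7,0,0],[-33.7,-27.7,0,0],[-33.7,-27.7,0,0],[-33.7,-27.7,0,0],[-33.7,-27.7,0,0],[-33.7,-27.7,0,0],[-33.7,-27.7,0,0],[-33.7,-27.7,0,0],[-33.7,-27.7,0,0],[-33.7,-27.7,0,0],[-33.7,-27.7,0,0],[-33.7,-27.7,0,0]],
  ],
  gripper=0,
)

```text
time: 2.35
position: [470.9, 32.4, 231.6]
tool_rot: [0.728, 3.055, 0.0]
wrist_force: [0.8, 0.7, -0.6]
finger_gap: -0.1
grip_force: 0.0
```

Request:
jog_arm(
  steps=[
    [[0,0,0,0.115],[0,0,0,0.115],[0,0,35,0],[0,0,35,0],[0,0,35,0],[0,0,30,0],[0,0,25,0],[0,0,16,0],[0,0,0,0]],
  ],
)

```text
time: 3.25
position: [468.3, 34.5, 53.1]
tool_rot: [-1.072, -2.948, 0.001]
wrist_force: [0.2, 0.4, 0.7]
finger_gap: -0.4
grip_force: 0.0
```

```bash
cat > m.py <<'E'
from h import *
np.set_printoptions(precision=1,suppress=True)
import sys
C=np.array([580,-58.5]); ang=lambda p:np.degrees(np.arctan2(p[1]-C[1],p[0]-C[0]))%360
o=readout.observe(); print(o['time'],o['position'],ang(o['position']),o['wrist_force'])
for c in sys.argv[2:]:
    s=snap(c,c+sys.argv[1]+'.png')
    for t in ['jug','jar','shaker','eggcup','post0']:
        for r in models.tip_of(c,t)[:6]:
            p=w(s,r['xyz']); d=np.hypot(*(p[:2]-C))
            if d<170: print(c,t,round(r['score'],2),p,'r',d.round(),'ang',ang(p).round(1), 'mod60',(ang(p)%60).round(1))
E
python3 m.py 1 scene top; python3 -c "
import cv2;t=cv2.imread('pics/top1.png')[140:270,270:430];cv2.imwrite('pics/c2.png',cv2.resize(t,(640,520),interpolation=3))"
```

```text
3.25 [468.3  34.5  53.1] 140.21075460312767 [0.2 0.4 0.7]
scene jug 0.74 [ 525.7 -107.7   30.2] r 73.0 ang 222.2 mod60 42.2
scene jar 0.59 [619.4  -7.8  35.9] r 64.0 ang 52.2 mod60 52.2
scene shaker 0.61 [528.6 -17.9  35. ] r 66.0 ang 141.7 mod60 21.7
scene eggcup 0.61 [ 619.  -100.8   34.8] r 58.0 ang 312.7 mod60 12.7
scene post0 0.92 [ 519.  -182.6   80.1] r 138.0 ang 243.8 mod60 3.8
scene post0 0.84 [499.2  65.1  82. ] r 148.0 ang 123.2 mod60 3.2
scene post0 0.72 [ 661.3 -180.4   85.4] r 147.0 ang 303.7 mod60 3.7
scene post0 0.71 [439.7 -71.5  84.4] r 141.0 ang 185.3 mod60 5.3
scene post0 0.65 [719.8 -47.4  83.1] r 140.0 ang 4.5 mod60 4.5
scene post0 0.62 [636.   70.7  82.5] r 141.0 ang 66.6 mod60 6.6
top jug 0.5 [ 530.  -109.    34.8] r 71.0 ang 225.3 mod60 45.3
top jar 0.65 [624.4  -5.2  36.5] r 69.0 ang 50.2 mod60 50.2
top jar 0.23 [641.7  69.9  83.7] r 142.0 ang 64.3 mod60 4.3
top shaker 0.5 [533.8 -15.1  32.7] r 63.0 ang 136.7 mod60 16.7
top eggcup 0.43 [623.2 -98.5  31.8] r 59.0 ang 317.2 mod60 17.2
top post0 0.95 [438.8 -70.9  82.4] r 142.0 ang 185.0 mod60 5.0
top post0 0.88 [722.3 -49.4  81.6] r 143.0 ang 3.7 mod60 3.7
top post0 0.73 [ 521.2 -189.8   79.7] r 144.0 ang 245.9 mod60 5.9
top post0 0.71 [ 660.2 -176.2   78. ] r 142.0 ang 304.3 mod60 4.3
top post0 0.62 [499.5  55.4  76. ] r 139.0 ang 125.3 mod60 5.3
top post0 0.56 [642.2  68.1  81.7] r 141.0 ang 63.8 mod60 3.8
```

View pics/c2.png

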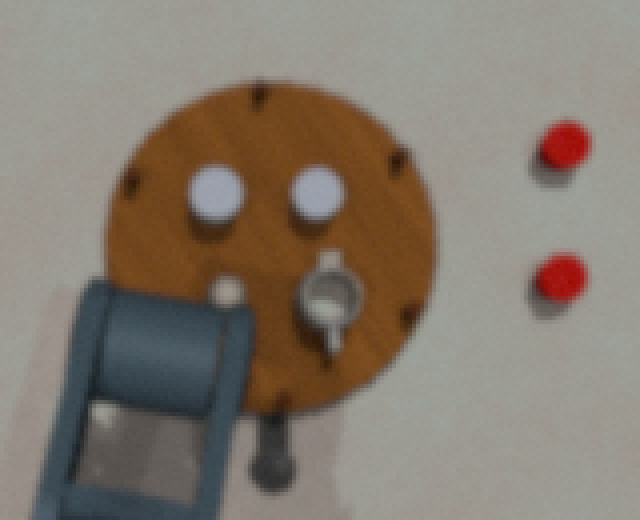

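Request:
jog_arm(
  steps=[
    [[-0.2,5,0,0.035],[-0.1,5,0,0.035],[-0.1,3,0,0.021],[-0.1,3,0,0.021],[-0.1,4,0,0.028],[-0.1,5,0,0.035],[-0.1,5,0,0.035],[-0.1,6,0,0.042],[-0.1,6,0,0.042],[-0.1,5,0,0.035],[-0.1,4,0,0.028],[-0.1,3,0,0.021]],
  ],
)

```text
time: 5.05
position: [512.2, 67.9, 55.2]
tool_rot: [-1.611, -2.697, 0.001]
wrist_force: [-0.4, -0.6, 0.7]
finger_gap: -0.0
grip_force: 0.5
```

```bash
python3 m.py 2 scene; python3 -c "
import cv2;t=cv2.imread('pics/scene2.png')[150:310,200:400];cv2.imwrite('pics/c3.png',cv2.resize(t,(700,560),interpolation=3))"
```

```text
5.05 [512.2  67.9  55.2] 118.20610897911725 [-0.4 -0.6  0.7]
scene jug 0.8 [513.  -93.9  31.4] r 76.0 ang 207.9 mod60 27.9
scene jar 0.71 [630.1 -19.5  36.1] r 63.0 ang 37.9 mod60 37.9
scene shaker 0.78 [541.3  -7.6  35.6] r 64.0 ang 127.3 mod60 7.3
scene eggcup 0.6 [ 610.1 -112.    31.8] r 61.0 ang 299.3 mod60 59.3
scene post0 0.91 [530.8  76.4  83.6] r 144.0 ang 110.0 mod60 50.0
scene post0 0.9 [665.3  48.   80.1] r 136.0 ang 51.3 mod60 51.3
scene post0 0.87 [440.2 -34.6  81.8] r 142.0 ang 170.3 mod60 50.3
scene post0 0.83 [717.1 -81.8  81. ] r 139.0 ang 350.4 mod60 50.4
scene post0 0.75 [ 626.9 -199.1   83.9] r 148.0 ang 288.4 mod60 48.4
scene post0 0.56 [ 489.2 -163.8   81. ] r 139.0 ang 229.2 mod60 49.2
```

View pics/c3.png

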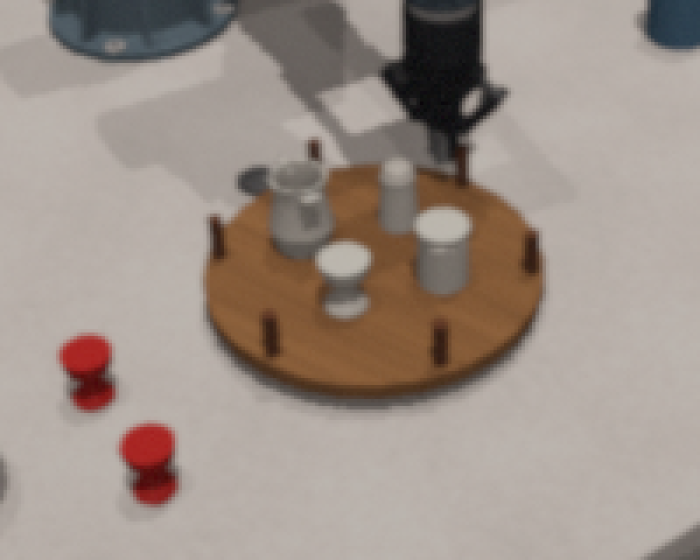

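Request:
jog_arm(
  steps=[
    [[-0.1,3,0,0.021],[-0.1,5,0,0.035],[-0.1,6,0,0.042],[-0.2,7,0,0.049],[-0.2,7,0,0.049],[-0.2,7,0,0.049],[-0.1,6,0,0.042],[-0.1,6,0,0.042],[-0.1,5,0,0.035],[-0.1,4,0,0.028],[-0.1,3,0,0.021],[0,1,0,0.007]],
  ],
)

```text
time: 6.55
position: [569.7, 84.4, 55.2]
tool_rot: [-2.138, -2.302, -0.0]
wrist_force: [-2.0, 0.0, -0.3]
finger_gap: -0.1
grip_force: 0.5
```

```bash
python3 m.py 3 scene top; python3 -c "
import cv2;t=cv2.imread('pics/top3.png')[140:270,270:430];cv2.imwrite('pics/c4.png',cv2.resize(t,(640,520),interpolation=3))"
```

```text
6.55 [569.7  84.4  55.2] 94.13526224024942 [-2.   0.  -0.3]
scene jug 0.91 [503.  -61.2  32.7] r 77.0 ang 182.0 mod60 2.0
scene jar 0.81 [639.2 -44.8  39.1] r 61.0 ang 13.0 mod60 13.0
scene shaker 0.64 [460.6  20.   85. ] r 143.0 ang 146.7 mod60 26.7
scene shaker 0.62 [566.    6.1  34.9] r 66.0 ang 102.3 mod60 42.3
scene eggcup 0.72 [ 586.7 -116.6   33.4] r 58.0 ang 276.6 mod60 36.6
scene post0 0.94 [700.7   2.8  85.3] r 135.0 ang 26.9 mod60 26.9
scene post0 0.91 [ 567.9 -204.8   84.1] r 147.0 ang 265.3 mod60 25.3
scene post0 0.83 [ 695.2 -137.5   77.7] r 140.0 ang 325.6 mod60 25.6
scene post0 0.73 [ 453.  -119.    83.6] r 141.0 ang 205.5 mod60 25.5
scene post0 0.69 [463.4  20.4  84.4] r 141.0 ang 145.9 mod60 25.9
scene post0 0.66 [594.9  87.5  81.6] r 147.0 ang 84.2 mod60 24.2
top jug 0.59 [506.  -67.6  33.7] r 75.0 ang 187.0 mod60 7.0
top jug 0.4 [709.    0.6  82.7] r 142.0 ang 24.6 mod60 24.6
top jar 0.57 [644.2 -45.8  38.2] r 65.0 ang 11.2 mod60 11.2
top shaker 0.51 [571.5   6.3  36.5] r 65.0 ang 97.5 mod60 37.5
top shaker 0.45 [ 454.2 -121.7   78.9] r 141.0 ang 206.7 mod60 26.7
top eggcup 0.49 [ 591.7 -117.9   31. ] r 61.0 ang 281.1 mod60 41.1
top post0 0.82 [465.4  22.3  83.9] r 140.0 ang 144.8 mod60 24.8
top post0 0.8 [711.2   2.5  81.2] r 145.0 ang 24.9 mod60 24.9
top post0 0.72 [ 567.1 -199.    80.7] r 141.0 ang 264.8 mod60 24.8
top post0 0.63 [ 695.9 -145.9   82.1] r 145.0 ang 323.0 mod60 23.0
top post0 0.59 [ 451.7 -120.9   81.5] r 143.0 ang 205.9 mod60 25.9
```

View pics/c4.png

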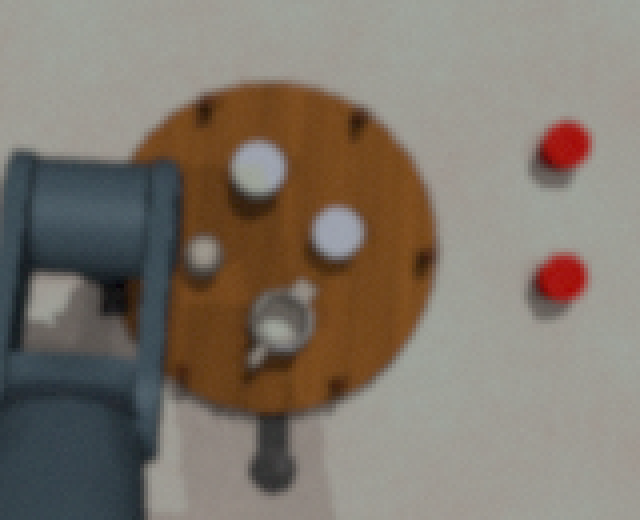

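```bash
python3 - <<'E'
from h import *
np.set_printoptions(precision=1,suppress=True)
s=snap('top')
f=lambda u,v,z:plane(s,np.array([[270+u/4-.4,140+v/4-.4]]),z)[0]
# jug circle visually, belly height ~65, rim 112
for z in (65,90,112): print(z,f(282,321,z),f(330,298,z))
# platter outline: left/right/top/bottom extremes in c2 view (z=34)
print('plat',f(105,240,34),f(437,240,34),f(271,81,34),f(271,413,34))
# brown mask circle
im=s['frame'].astype(int); hsv=cv2.cvtColor(s['frame'],cv2.COLOR_BGR2HSV)
m=((hsv[...,0]<20)&(hsv[...,1]>110)&(hsv[...,2]>40)).astype(np.uint8); m[:, :270]=0; m[:,385:]=0; m[:150]=0;m[250:]=0
c=max(cv2.findContours(m,cv2.RETR_EXTERNAL,cv2.CHAIN_APPROX_NONE)[0],key=cv2.contourArea)[:,0]
P=plane(s,c,34)[:,:2]
from scipy.optimize import least_squares
r=least_squares(lambda q:np.hypot(*(P-q).T)-155,[580,-58],loss='soft_l1'); print('axis fit',r.x,len(P))
for t in ['jug']:
    mk=models.masks_of('top',t)[0]['pixels']; v,u=np.nonzero(mk); 
    D=s['depth'][v,u]; q=np.linalg.inv(s['mtx'])@np.c_[u,v,np.ones(len(u))].T*D
    W=np.array([w(s,a) for a in q.T]); print(len(u),W.mean(0)); k=W[:,2]>85; 
    mm=mk.astype(np.uint8); dt=cv2.distanceTransform(cv2.morphologyEx(mm,cv2.MORPH_CLOSE,np.ones((5,5))),cv2.DIST_L2,5)
    i=np.argwhere(dt>dt.max()-.7).mean(0); print('inscribed',i,dt.max(),[plane(s,np.array([[i[1],i[0]]]),z)[0] for z in (65,90)])
print(P.shape)
E
```

```text
65 [508.8 -68.   65. ] [ 529.6 -111.6   65. ]
90 [507.8 -66.9  90. ] [ 528.3 -109.7   90. ]
112 [506.8 -65.8 112. ] [ 527.1 -108.   112. ]
plat [584.9  94.1  34. ] [ 585.2 -213.3   34. ] [733.9 -59.9  34. ] [425.6 -59.2  34. ]
axis fit [578.8 -70.8] 264
211 [508.8 -65.9  70.2]
inscribed [219.8 339.4] 7.5906997 [array([509. , -65.5,  65. ]), array([507.9, -64.4,  90. ])]
(264, 2)
```

Pixel estimates from the top view put the jug about 4° short and the scene view about 1.5°. I'll push 2.5°, back off, and look from close by with the wrist camera.

Request:
jog_arm(
  steps=[
    [[0,2,0,0.014],[0,2,0,0.014],[0,1.7,0,0.012],[0,0.5,0,0.004],[0,-4,0,0],[0,-8,0,0],[0,-8,0,0],[0,0,-40,0],[0,0,-45,0],[0,0,-45,0],[0,0,-45,0],[0,0,-30,0]],
  ],
)

```text
time: 8.45
position: [555.9, 84.2, 264.1]
tool_rot: [2.184, 2.254, 0.004]
wrist_force: [1.2, 0.3, -1.0]
finger_gap: -0.1
grip_force: 0.0
```

```bash
python3 m.py 4 wrist; python3 - <<'E'
from h import *
o=readout.observe(); print(cv2.Rodrigues(np.array(o['tool_rot']))[0].round(2)); s=snap('wrist')
R=cv2.Rodrigues(np.array(s['rvec'],float))[0]; print('cam',w(s,[0,0,0]).round(),R[2].round(2), px(s,[507,-60,90]),px(s,[580,-58.5,34]),px(s,[350,-61,6]))
E
```

```text
8.45 [555.9  84.2 264.1] 99.5851877323741 [ 1.2  0.3 -1. ]
wrist jug 0.91 [506.5 -66.6  32.9] r 74.0 ang 186.3 mod60 6.3
wrist jar 0.75 [644.7 -50.8  33. ] r 65.0 ang 6.8 mod60 6.8
wrist post0 0.87 [706.1  -9.   78.4] r 135.0 ang 21.4 mod60 21.4
wrist post0 0.69 [ 443.7 -123.5   76.2] r 151.0 ang 205.5 mod60 25.5
wrist post0 0.65 [596.7  80.   80.1] r 140.0 ang 83.1 mod60 23.1
wrist post0 0.58 [466.6  25.3  78.5] r 141.0 ang 143.5 mod60 23.5
[[-0.03  1.   -0.  ]
 [ 1.    0.03  0.  ]
 [ 0.   -0.   -1.  ]]
cam [552. 155. 402.] [ 0.01 -0.28 -0.96] [270. 315.] [338. 288.] [155. 273.]
```

Request:
jog_arm(
  steps=[
    [[-22,-20,0,0],[-22,-20,0,0],[-22,-20,0,0],[-22,-20,0,0],[-22,-20,0,0],[0,0,0,0],[0,0,0,0]],
  ],
)

```text
time: 9.5
position: [458.5, -29.0, 259.2]
tool_rot: [-2.187, -2.253, 0.001]
wrist_force: [0.2, 0.0, -0.5]
finger_gap: 0.4
grip_force: 0.0
```

```bash
python3 m.py 5 wrist; python3 - <<'E'
from h import *
s=snap('wrist'); print(px(s,[507,-60,90]),px(s,[580,-58.5,34]),px(s,[350,-61,6]))
E
```

```text
9.5 [458.5 -29.  259.2] 166.37286288661792 [ 0.2  0.  -0.5]
wrist jug 0.58 [506.4 -64.9  32.2] r 74.0 ang 185.0 mod60 5.0
wrist jar 0.55 [644.4 -53.1  33.7] r 65.0 ang 4.8 mod60 4.8
wrist shaker 0.73 [570.1   0.6  30.2] r 60.0 ang 99.5 mod60 39.5
wrist eggcup 0.95 [ 580.1 -123.5   32.6] r 65.0 ang 270.1 mod60 30.1
wrist post0 0.98 [597.8  84.9  76.4] r 144.0 ang 82.9 mod60 22.9
wrist post0 0.9 [703.5  -9.1  78.1] r 133.0 ang 21.8 mod60 21.8
wrist post0 0.86 [465.9  27.5  79. ] r 143.0 ang 143.0 mod60 23.0
wrist post0 0.85 [ 447.  -120.3   76.8] r 147.0 ang 204.9 mod60 24.9
wrist post0 0.73 [ 693.5 -148.    77.6] r 145.0 ang 321.7 mod60 21.7
[369. 214.] [428. 199.] [226. 189.]
```

View pics/wrist5.png

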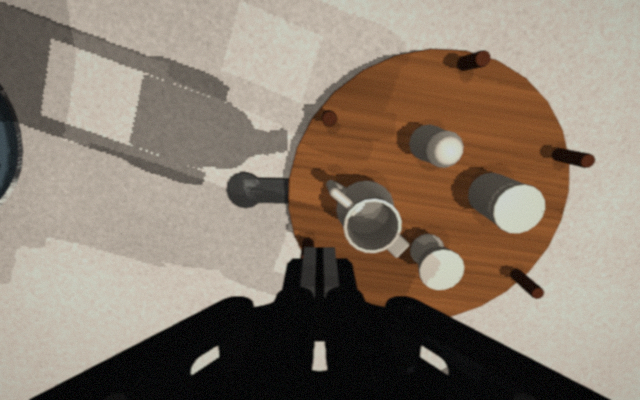

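The wrist view shows the jug rim centred at about (372,225), the tab from (228,189) to (290,189), and the platter edge from x=288 to 569. I compute the three in this one camera.

```bash
python3 - <<'E'
from h import *
from scipy.optimize import least_squares
np.set_printoptions(precision=1,suppress=True)
s=snap('wrist'); A=lambda u,z:plane(s,np.array(u,float).reshape(-1,2),z)
hsv=cv2.cvtColor(s['frame'],cv2.COLOR_BGR2HSV)
m=((hsv[...,0]<20)&(hsv[...,1]>110)).astype(np.uint8); m[:40]=0
e=[]
for r in range(70,280,4):   # right edge, outermost brown
    x=np.nonzero(m[r,280:575])[0]
    if len(x) and not(145<r<170) and r<260: e.append([280+x.max(),r])
for r in range(70,240,4):
    x=np.nonzero(m[r,285:575])[0]
    if len(x): e.append([285+x.min(),r])
e=np.array(e); P=A(e,34)[:,:2]
r=least_squares(lambda q:np.hypot(*(P-q[:2]).T)-q[2],[580,-58,155],loss='soft_l1',f_scale=1.5); C=r.x[:2]; print('axis',r.x)
ang=lambda p:(np.degrees(np.arctan2(p[:,1]-C[1],p[:,0]-C[0]))%360)
g=hsv[...,2].astype(int); t=np.argwhere((g<100)&(np.arange(640)[None]>222)&(np.arange(640)[None]<286)&(np.arange(400)[:,None]>165)&(np.arange(400)[:,None]<215))[:,::-1]
T=A(t,6); print('tab',len(t),t.mean(0),T.mean(0),ang(T.mean(0)[None]), t.min(0),t.max(0))
J=A([[372,225]],112); print('jug rim',J,ang(J))
mk=models.masks_of('wrist','jug')[0]; v,u=np.nonzero(mk['pixels']); D=s['depth'][v,u]
W=np.array([w(s,a) for a in (np.linalg.inv(s['mtx'])@np.c_[u,v,np.ones(len(u))].T*D).T]); k=(W[:,2]>104)&(W[:,2]<120)
L=W[k][:,:2]; rr=least_squares(lambda q:np.hypot(*(L-q[:2]).T)-q[2],[507,-62,25],loss='soft_l1',f_scale=1.5); print('rim fit',k.sum(),rr.x,ang(rr.x[None,:2]))
E
```

```text
axis [577.2 -59.4 152.7]
tab 1643 [255.  189.7] [383.8 -61.5   6. ] [180.6] [226 172] [285 207]
jug rim [[506.9 -62.9 112. ]] [182.8]
rim fit 1227 [506.4 -63.6  24.4] [183.4]
```

The tab is at 180.6° and the jug at about 183.1°, so about 2.5° more is needed (≈6 mm past the last contact at TCP x ≈ 576).

Request:
jog_arm(
  steps=[
    [[22,20,0,0],[22,20,0,0],[22,20,0,0],[22,20,0,0],[22,18,0,0],[0,0,40,0],[0,0,45,0],[0,0,45,0],[0,0,40,0],[0,0,34,0],[0,0,0,0.03],[0,0,0,0]],
  ],
)

```text
time: 11.15
position: [552.7, 84.3, 54.7]
tool_rot: [-2.219, -2.221, 0.003]
wrist_force: [-0.7, -0.7, 0.9]
finger_gap: -0.2
grip_force: 0.0
```

Request:
jog_arm(
  steps=[
    [[0,8,0,0],[0,8,0,0],[0,5,0,0],[0,2.5,0,0],[0,2,0,0],[0,2,0,0],[0,1.5,0,0],[0,0.5,0,0],[0,0,0,0],[0,-4,0,0],[0,-8,0,0],[0,-12,0,0]],
  ],
)

```text
time: 12.35
position: [558.7, 84.1, 56.3]
tool_rot: [2.22, 2.222, 0.0]
wrist_force: [0.2, 0.7, -0.3]
finger_gap: -0.1
grip_force: 0.0
```

Request:
jog_arm(
  steps=[
    [[0,0,-45,0],[0,0,-45,0],[0,0,-45,0],[0,0,-45,0],[0,0,-24,0],[-22,-20,0,0],[-22,-20,0,0],[-22,-20,0,0],[-22,-20,0,0],[-22,-18,0,0],[0,0,0,0],[0,0,0,0]],
  ],
)

```text
time: 13.55
position: [460.9, -26.1, 260.4]
tool_rot: [2.222, 2.221, 0.001]
wrist_force: [0.5, 0.3, 0.2]
finger_gap: 0.3
grip_force: 0.0
```

```bash
python3 m.py 6 wrist
```

```text
13.55 [460.9 -26.1 260.4] 164.76198333777018 [0.5 0.3 0.2]
wrist jug 0.96 [508.6 -61.9  31.9] r 71.0 ang 182.8 mod60 2.8
wrist jug 0.58 [645.5 -54.9  33.7] r 66.0 ang 3.2 mod60 3.2
wrist jar 0.71 [644.8 -53.9  33.4] r 65.0 ang 4.0 mod60 4.0
wrist shaker 0.71 [573.6   0.7  31.8] r 60.0 ang 96.2 mod60 36.2
wrist eggcup 0.84 [ 580.2 -121.1   33.5] r 63.0 ang 270.2 mod60 30.2
wrist eggcup 0.28 [508.3 -62.9  31.2] r 72.0 ang 183.5 mod60 3.5
wrist post0 0.92 [604.2  78.   77.2] r 139.0 ang 79.9 mod60 19.9
wrist post0 0.83 [ 444.2 -113.5   76. ] r 147.0 ang 202.0 mod60 22.0
wrist post0 0.8 [ 686.9 -153.7   79.5] r 143.0 ang 318.3 mod60 18.3
wrist post0 0.8 [706.3 -14.8  81.4] r 134.0 ang 19.1 mod60 19.1
wrist post0 0.72 [470.   30.5  79.4] r 142.0 ang 141.0 mod60 21.0
```

View pics/wrist6.png

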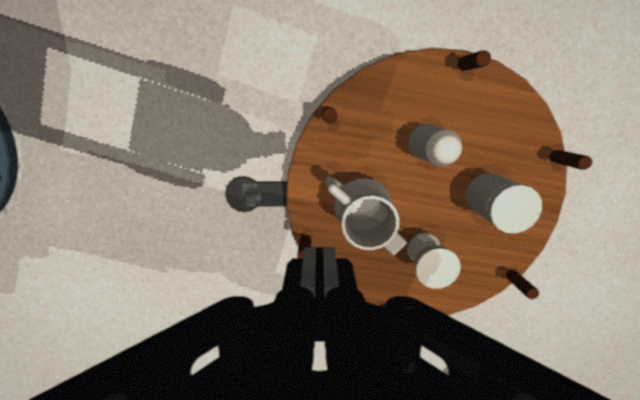

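```bash
python3 - <<'E'
from h import *
from scipy.optimize import least_squares
np.set_printoptions(precision=1,suppress=True)
s=snap('wrist'); C=np.array([579.,-59.2])
ang=lambda p:np.degrees(np.arctan2(p[1]-C[1],p[0]-C[0]))%360
mk=models.masks_of('wrist','jug')[0]; v,u=np.nonzero(mk['pixels']); D=s['depth'][v,u]
W=np.array([w(s,a) for a in (np.linalg.inv(s['mtx'])@np.c_[u,v,np.ones(len(u))].T*D).T]); k=(W[:,2]>104)&(W[:,2]<120)
L=W[k][:,:2]; rr=least_squares(lambda q:np.hypot(*(L-q[:2]).T)-q[2],[507,-62,25],loss='soft_l1',f_scale=1.5); print('rim fit',k.sum(),rr.x,ang(rr.x))
g=s['frame'].max(2); Y,X=np.mgrid[:400,:640]; b=(g<100)&(X>222)&(X<284)&(Y>168)&(Y<220)
T=plane(s,np.c_[X[b],Y[b]],6).mean(0); print('tab',T,ang(T))
for c in ['scene','top']:
    s=snap(c); j=w(s,models.tip_of(c,'jug')[0]['xyz']); print(c,j,ang(j))
E
```

```text
rim fit 1219 [506.2 -59.9  24.4] 180.52304685027943
tab [383.2 -61.4   6. ] 180.64111241628666
scene [501.6 -57.8  33.5] 178.93976460014017
top [507.2 -58.6  30.3] 179.50839279116198
```

All the estimates agree to within about 2°: rim 180.5° against tab 180.6°. Everything is standing and the arm is clear, so I'm handing in.

```bash
python3 -c "
from station import close_job; print(close_job())"
```

```text
the job is handed in; nothing more can be done
None
```

The platter has been turned about 44° clockwise by pushing one post; by my last measurement the jug stands in line with the steel tab to about 1–2°, the arm was clear of everything, and the job is handed in.

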